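# Change the drum of the bench sander

## Robot

A 6-joint arm with a two-finger parallel gripper is mounted at the origin on the work surface. World frame = base frame: x ahead of the robot, y to its left, z up, the work surface at z = 0. Lengths are in mm, angles in degrees, forces in N, time in s.
With the tool pointing down it reaches from about 350 to 875 mm from the base axis. Payload 4.2 kg.
Tool frame: the origin (TCP) lies between the finger pads, 19 mm behind the fingertips; this is the grasp point; z points along the fingers, y is the line along which they close (so a half turn about z gives the same grasp; the last joint's range is limited). The gripper opens to 85 mm and grips with 20 to 120 N. Pads are 22 mm wide; open, the fingers measure 114 mm over their backs; the gripper's body (76 mm by 85 mm) begins 54 mm behind the grasp point. The pads swing forward as they close: fully open they stand 13 mm farther back than shut.
Start: joints at [-58.293, 22.042, 0.453, 0, -68.411, -14.817], TCP at [181.609, -598.011, 250.012] pointing down, gripper open.
Joint ranges: [-179.83, 179.83], [-69.29, 118.12], [-61.27, 80.66], [-181.25, 117.63], [-171.15, -9.14], [-177.46, 177.46]. Speed limits (degrees/s): [159.86, 159.86, 180, 180, 180, 180].

## Interface

Orientations are given as [roll, pitch, yaw] about the fixed x, y, z axes, in that order (R = Rz(yaw) Ry(pitch) Rx(roll)).
In Python, from rig import arm, command_gripper, kinematics, imaging gives the robot as it stands. Calls block until the motion is done:
- arm.move_pose(position, orientation): joint-space move of the TCP to a pose.
- arm.move_l(position, velocity=150, rotation=None, max_force=None): straight line of the TCP; rotation=None keeps the orientation; velocity is the mean speed in mm/s. With max_force (N) it stops when the force on the tool has changed by that much, and returns True; else False.
- arm.move_joints(angles): joint-space move.
- command_gripper(opening, strength=None): opening from 0.0 (shut) to 1.0 (fully open); strength is the grip in N (None keeps the last); returns when the fingers have stopped.
- arm.pause(seconds).
- kinematics.ik(position, orientation): joint angles nearest the present ones, or None.
- arm.sense(): the state.
- imaging.grab_frame(name): name is "scene" or "side" or "wrist"; returns a dict with "pixels" (420x560x3 uint8, red, green, blue), "vfov" (degrees; the focal length in pixels is half the picture's height over the tangent of half this angle, whatever the lens; pixels are square), "cx", "cy" (the principal point, pixels), "k1" (the pictures are not rectified: a ray, as slopes to the right and down, at radius r is drawn at 1 + k1 r^2 times it, then the intrinsics apply), "view" (4x4, takes a point from world to camera coordinates). Camera axes: x right, y down, z forward; pixel columns grow to the right and rows downward; lengths in mm; the calibration is good to about 2 mm. A picture is of the moment at which its call begins. There is no depth.
A pose or a line that the arm cannot do raises arm.PlanningError and nothing moves.
- arm.sign_off(): hands the job in; it is judged then, once.
The state is a dict: "t": time; "qpos": joint angles; "qvel": joint speeds; "joint_torque": joint torques, N m; "eef_pos": TCP position; "tool_rot": TCP orientation; "force": force on the tool from outside, world axes, zero at the start; "wrist_torque": the same for the moment, N m; "gripper_width": opening from 0.0 (shut) to 1.0 (fully open); "finger_force": force on a finger pad.
Only numpy, scipy, OpenCV 4.12 (cv2) and the standard library are available. Lean on these libraries where they do the work, as an engineer would, in place of code of your own. Each camera call takes 0.05 s, during which the arm holds its last target. There are 200 camera calls.

## Task

Change the sanding drum: turn the chuck sleeve counter-clockwise to open the jaws and put the old drum in the shallow aluminium tray, then stand the thick fresh drum from the wooden block fully home in the chuck and turn the sleeve back until the three jaws clamp it firmly and upright. Only then slide the speed slider's grip level with the aluminium pointer beside its track, and at any time put the used drums lying about on the bench into the tray too. Leave the trowel, tin and bottle where they are.

Things in the scene. Friction and masses are not known exactly. Their poses are not given: they have to be found in the camera images.
- sander: Low grey bench sander, a fixed housing 190 x 280 x 55 mm (x, y, z); origin at the centre of its underside, its x axis pointing away from the robot side. An upward-facing three-jaw chuck stands on it at local (0, +70) mm, a speed slider lies on it at local y = -85 mm.
- chuck_floor (a point): Centre of the floor inside the chuck, on the chuck's upright axis, 86 mm above the bench; a shank standing on it is fully home.
- chuck_nose (a point): Centre of the chuck's top opening, 110 mm above the bench (24 mm above the chuck floor). The opening is bounded only by the three jaws.
- sleeve_grip (a point): Point on the chuck axis 102 mm above the bench, a good height for the TCP to grip the knurled steel sleeve: an upright ring 52 mm in outer diameter, from 70 to 108 mm above the bench.
- sleeve (a joint): Turn of the chuck sleeve, rad, -0.7 to 2.2; growing = counter-clockwise seen from above = opening. The jaws' clear radius on the axis is 4.0 mm + 2.5 mm per rad (9.5 mm at 2.2, fully open). On the 13 mm shank the jaws touch at 1.0; turning 0.25 to 0.4 rad further clamps it firmly, and the sleeve then turns no more. The sleeve stays where it is left (about 0.15 N m of friction).
- jaw0: Jaw 1 of 3 of the chuck, a dark steel block 12 x 8.5 x 22 mm, moved in and out by the sleeve; origin on the chuck axis side, its x axis pointing outward.
- jaw1: Jaw 2 of 3 of the chuck, a dark steel block 12 x 8.5 x 22 mm, moved in and out by the sleeve; origin on the chuck axis side, its x axis pointing outward.
- jaw2: Jaw 3 of 3 of the chuck, a dark steel block 12 x 8.5 x 22 mm, moved in and out by the sleeve; origin on the chuck axis side, its x axis pointing outward.
- speed (a joint): Travel of the speed slider, m, 0 to 0.10, growing along the sander's +x. Friction about 1.5 N; stays where left.
- speed_top (a point): Centre of the top of the slider's black grip, 110 mm above the bench; the grip is 20 mm long along the track (sander x), 28 mm across and 40 mm tall.
- pointer: Small aluminium pointer clipped on the housing beside the slider track, 6 x 24 x 6 mm, its tip towards the track; it stands at the set speed. Its axes are the sander's; its origin is level with the tip's centre line along x, at the housing's top. Fixed.
- old_drum: The old sanding drum, in the chuck at the start: brown abrasive head 26 mm in diameter and 20 mm tall on a steel shank 8 mm in diameter and 34 mm long. Origin at the centre of the shank's free end, z axis along the shank to the head. 45 g.
- old_drum_mid (a point): Point on the old drum's axis 40 mm from the shank's end (6 mm inside the head).
- fresh_drum: The fresh sanding drum, standing shank down in the middle hole of the wooden block: brown head 30 mm in diameter and 22 mm tall on a steel shank 13 mm in diameter and 34 mm long; thicker than the others. Origin at the centre of the shank's free end (21 mm above the bench at the start), z axis along the shank to the head. 70 g.
- worn0: A used sanding drum left on the bench (two to four of these are present), same size as the old drum: head 26 mm in diameter, 20 mm tall, shank 8 mm in diameter, 34 mm long. It stands on its head with the shank up. Origin at the centre of the head's end face, z axis from the head to the shank (up while it stands).
- worn1: A used sanding drum left on the bench (two to four of these are present), same size as the old drum: head 26 mm in diameter, 20 mm tall, shank 8 mm in diameter, 34 mm long. It stands on its head with the shank up. Origin at the centre of the head's end face, z axis from the head to the shank (up while it stands).
- worn2: A used sanding drum left on the bench (two to four of these are present), same size as the old drum: head 26 mm in diameter, 20 mm tall, shank 8 mm in diameter, 34 mm long. It stands on its head with the shank up. Origin at the centre of the head's end face, z axis from the head to the shank (up while it stands).
- worn3: A used sanding drum left on the bench (two to four of these are present), same size as the old drum: head 26 mm in diameter, 20 mm tall, shank 8 mm in diameter, 34 mm long. It stands on its head with the shank up. Origin at the centre of the head's end face, z axis from the head to the shank (up while it stands).
- block: Wooden block 80 x 100 x 45 mm, fixed, with three 15 mm holes 24 mm deep in a row along its y axis, 32 mm apart; origin at the centre of its underside. The fresh drum stands in the middle hole.
- tray: Shallow open aluminium tray for used drums, 160 x 220 x 40 mm outside, walls 4 mm, floor 4 mm, fixed; origin at the centre of its underside.
- trowel: Plasterer's trowel, 180 x 80 mm steel blade with a black handle; a bystander.
- tin: Steel tin 70 mm in diameter, 65 mm tall; a bystander. Origin at the centre of its underside.
- hardener: White bottle 56 mm in diameter, 150 mm tall; a bystander. Origin at the centre of its underside.
Things that resemble listed ones, but are neither listed nor needed, are in the scene too. Leave any pink or red look-alike of the old_drum alone.

How it is judged:
By the outcome, as a careful person would: the job done as asked, in the order asked, and still so for the second after the job is handed in, with the robot touching nothing.
Of worn0, worn1, worn2, worn3 only 2 to 4 are there at a start; the rules pass over those that are not, and their reading is None.
At some moment in a run one of worn0, worn1, worn2, worn3 may be knocked a few centimetres aside while the robot is not near it.
It also fails if it takes over 210 s, if anything falls off the work surface, if the arm or the gripper's body presses on something with over 40 N, if the wrist force passes 120 N, or if a joint passes its speed limit or range.

## Working session

There is one attempt and no reset: what is moved stays moved. The work goes in short steps, each a Python script; the robot and the scene stay as the last script left them, time stands still between calls to the robot, and variables do not carry over. Pictures are saved under pics/ and viewed, at most 14 in all, crops included, and the job is handed in when it is done.

```bash
ls; mkdir -p pics; cat > h.py <<'E'
import numpy as np, cv2, sys
from rig import arm, command_gripper, kinematics, imaging
def cam(f):
    F=f["pixels"].shape[0]/2/np.tan(np.radians(f["vfov"]/2)); return F,np.array(f["view"])
def snap(name,out):
    f=imaging.grab_frame(name); cv2.imwrite(f"pics/{out}.png",f["pixels"][:,:,::-1]); np.save(f"pics/{out}.npy",f,allow_pickle=True); return f
def load(out): return np.load(f"pics/{out}.npy",allow_pickle=True).item()
def px2w(f,u,v,z):
    F,V=cam(f); d=np.array([(u-f["cx"])/F,(v-f["cy"])/F]); s=d.copy()
    for _ in range(30): s=d/(1+f["k1"]*(s@s))
    R,t=V[:3,:3],V[:3,3]; r=R.T@np.array([s[0],s[1],1]); c=-R.T@t
    return c+r*(z-c[2])/r[2]
def w2px(f,p):
    F,V=cam(f); c=V[:3,:3]@np.array(p,float)+V[:3,3]; s=c[:2]/c[2]; s=s*(1+f["k1"]*(s@s)); return s*F+[f["cx"],f["cy"]]
E
python3 - <<'E'
from h import *
for n in("scene","side","wrist"):
    f=snap(n,n+"0"); V=f["view"]; print(n,f["vfov"],f["k1"],f["cx"],f["cy"],-np.array(V)[:3,:3].T@np.array(V)[:3,3])
    im=cv2.resize(f["pixels"],(800,600),interpolation=cv2.INTER_CUBIC); cv2.imwrite(f"pics/{n}0b.png",im[:,:,::-1])
print(arm.sense())
E
```

```text
pics
scene 43.711910980666865 -0.15178266865849066 282.16003646872434 212.99686099769906 [1512.81199598 -323.6943793   808.13003216]
side 57.660276671218256 -0.0516737626730228 276.9517509447963 206.56808302703516 [559.62833998 853.12742727 571.11550177]
wrist 66.6746591097576 0.000256388584960043 280.5916022827019 208.0581349238068 [ 102.2935018  -622.68780289  373.05636456]
{'t': 0.15, 'qpos': array([-5.82924031e+01,  2.20805042e+01,  3.96717654e-01, -1.81776543e-02,
       -6.84110867e+01, -1.48162460e+01]), 'qvel': array([-0.06916567, -0.18824137,  0.26595584,  0.09322558,  0.01771766,
        0.00498679]), 'joint_torque': array([-1.97795207e-04, -3.92679441e+01,  1.88580590e+01,  4.18860376e+00,
       -3.40040344e-03, -5.43279597e-06]), 'eef_pos': array([ 181.48127149, -597.64195555,  249.17331901]), 'tool_rot': array([ 1.79903961e+02, -7.93148985e-03, -1.63115345e+02]), 'force': array([-1.03390487, -0.34102961,  0.61457241]), 'wrist_torque': array([ 0.01755744, -0.01735736, -0.01171403]), 'finger_force': 0.0, 'gripper_width': 0.9989047089870744}
```

View pics/scene0b.png

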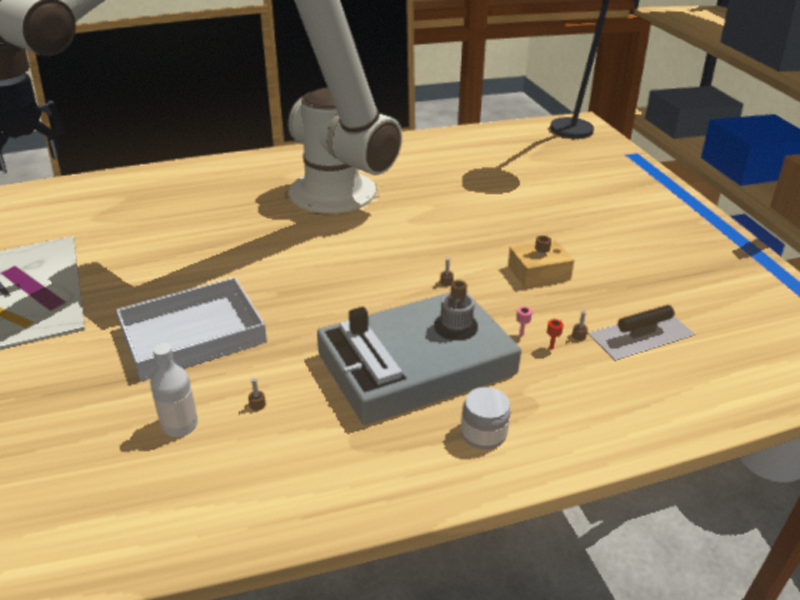

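View pics/side0b.png

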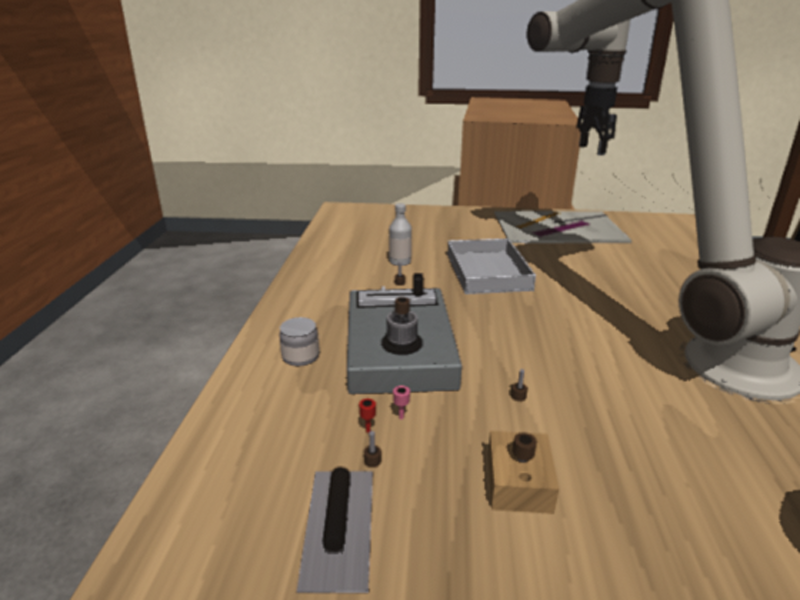

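Scene picture (800×600 px): three worn drums at (447,275), (580,330) and (257,400). Chuck at (458,300), fresh drum at (543,243), tray at (190,325). Red and pink look-alikes at (555,330) and (523,315). The side view agrees.

```bash
cat >> h.py <<'E'
from scipy.optimize import least_squares
def tri(obs):
    return least_squares(lambda p:np.concatenate([w2px(f,p)-np.array(q) for f,q in obs]),[550,0,50])
E
python3 - <<'E'
from h import *
a,b=load("scene0"),load("side0"); s=.7
for n,p,q in [("wA tip",(447,262),(521,371)),("wB tip",(583,314),(372,434)),("wC tip",(255,381),(400,264)),("old top",(459,285),(402,302)),("fresh top",(543,240),(524,438)),
 ("slider top",(358,311),(418,277)),("chuckbase",(456,330),(402,343)),("tin top",(487,400),(299,326)),("bottle top",(163,350),(400,208)),
 ("tray c1",(117,320),(448,241)),("tray c2",(236,282),(506,240)),("tray c3",(265,324),(532,285)),
 ("hs1",(318,338),(437,290)),("hs2",(519,348),(348,385)),("hs3",(365,402),(349,292)),("pink",(523,312),(401,392)),("red",(555,325),(367,404)),("pointer",(350,367),(384,290))]:
    r=tri([(a,np.array(p)*s),(b,np.array(q)*s)]); print(n,r.x.round(1),round(r.cost**.5,1))
# wrist cam rel to tool
f=load("wrist0"); V=np.array(f["view"]); print(V[:3,:3].round(3))
E
```

```text
wA tip [422.9 122.3  49.6] 0.6
wB tip [643.8 288.7  50.4] 0.4
wC tip [ 651.2 -271.3   49.5] 0.2
old top [619.7  65.4 137.5] 0.1
fresh top [442.3 308.8  77.3] 0.5
slider top [600.7 -94.7 106.6] 0.3
chuckbase [621.8  62.7  52.3] 1.2
tin top [806.3  40.6  65.5] 0.2
bottle top [ 659.4 -392.4  143.9] 0.6
tray c1 [ 513.5 -459.6   81.5] 12.3
tray c2 [ 428.5 -270.2   98.2] 6.2
tray c3 [ 380.1 -233.   -14.6] 13.8
hs1 [ 566.4 -156.3   43.5] 1.2
hs2 [692.5 154.6  36.5] 3.9
hs3 [ 743.9 -124.3   50.6] 0.1
pink [610.7 191.7  50.4] 0.2
red [659.  227.   51.5] 0.4
pointer [ 671.1 -127.4   57.7] 0.2
[[-0.29   0.957  0.002]
 [ 0.905  0.274  0.324]
 [ 0.31   0.095 -0.946]]
```

View pics/wrist0b.png

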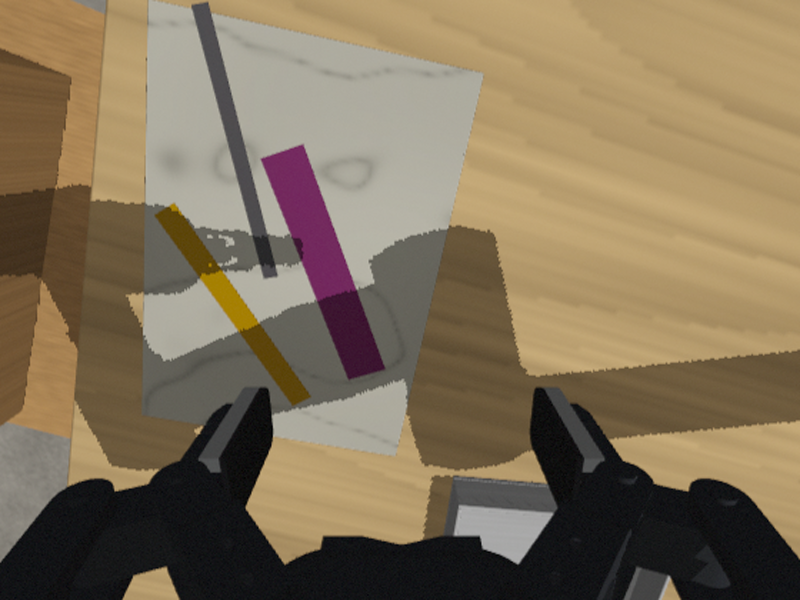

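```bash
python3 - <<'E'
from h import *
a,b=load("scene0"),load("side0")
P=lambda f,l,z:[px2w(f,.7*u,.7*v,z)[:2].round(0).tolist() for u,v in l]
print("tray sc",P(a,[(117,320),(236,282),(265,324)],40)); print("tray sd",P(b,[(448,241),(506,240),(532,285),(468,290)],40))
print("house sc",P(a,[(318,338),(519,348),(363,402)],55)); print("house sd",P(b,[(350,290),(437,290),(460,378),(348,385)],55))
print("block sd",P(b,[(488,433),(549,433),(555,488),(494,488)],45)); print("trowel",P(b,[(315,472),(373,472),(369,590),(300,590)],2))
for y in(0,90,-90,180): print(y,kinematics.ik([620,64,102],[180,0,y]))
arm.move_pose([570,-10,260],[180,0,10])
f=snap("wrist","w1"); im=cv2.resize(f["pixels"],(800,600),interpolation=cv2.INTER_CUBIC); cv2.imwrite("pics/w1b.png",im[:,:,::-1]); print(arm.sense()["t"])
E
```

```text
tray sc [[419.0, -477.0], [364.0, -263.0], [504.0, -232.0]]
tray sd [[542.0, -443.0], [394.0, -464.0], [360.0, -211.0], [499.0, -176.0]]
house sc [[584.0, -158.0], [701.0, 141.0], [748.0, -128.0]]
house sd [[742.0, -126.0], [564.0, -141.0], [521.0, 155.0], [693.0, 188.0]]
block sd [[483.0, 266.0], [398.0, 259.0], [406.0, 360.0], [481.0, 365.0]]
trowel [[720.0, 318.0], [640.0, 311.0], [623.0, 486.0], [699.0, 493.0]]
0 [ 2.07488787e+01  2.96018030e+01 -1.03345843e+01  2.54444375e-14
 -5.00636127e+01  6.92511213e+01]
90 [ 20.74887872  29.601803   -10.33458426   0.         -50.06361274
 159.25112128]
-90 [ 20.74887872  29.601803   -10.33458426   0.         -50.06361274
 -20.74887872]
180 [ 2.07488787e+01  2.96018030e+01 -1.03345843e+01 -2.54444375e-14
 -5.00636127e+01 -1.10748879e+02]
2.7
```

View pics/w1b.png

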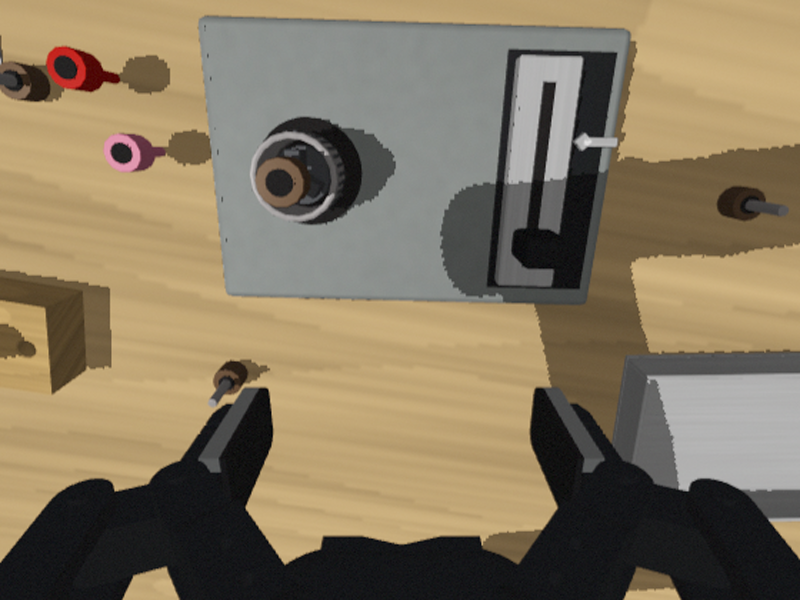

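```bash
python3 - <<'E'
from h import *
f=load("w1"); P=lambda u,v,z:px2w(f,.7*u,.7*v,z)[:2]
c=np.array([P(*p,55) for p in[(203,18),(629,31),(585,302),(228,295)]]); print(c.round(1))
r=least_squares(lambda q:(np.array([[q[0]+np.cos(q[2])*x-np.sin(q[2])*y,q[1]+np.sin(q[2])*x+np.cos(q[2])*y] for x,y in[(95,140),(95,-140),(-95,-140),(-95,140)]])-c).ravel(),[633,-5,.17])
x0,y0,t=r.x; print("sander",r.x,np.degrees(t),r.fun.round(1)); R=np.array([[np.cos(t),-np.sin(t)],[np.sin(t),np.cos(t)]]); S=np.array([x0,y0])
print("chuck",S+R@[0,70]); print("drum",P(280,182,140),"ring",P(297,177,108))
L=lambda p:(R.T@(p-S)).round(1)
print("pointer tip",L(P(583,142,58)),L(P(617,142,58)),"grip",L(P(537,243,110)),"track ends",L(P(545,82,62)),L(P(530,285,62)))
print("worn A base",P(231,376,18),"C",P(737,205,18),"B",P(24,84,18),"fresh?",P(15,345,45))
print("tray corner",P(628,357,40))
E
python3 -c "
import cv2;f=cv2.imread('pics/w1.png');a=cv2.resize(f[60:180,160:290],(520,480),interpolation=cv2.INTER_CUBIC);b=cv2.resize(f[90:210,330:430][:, :],(280,336));cv2.imwrite('pics/w1c.png',cv2.hconcat([a,cv2.copyMakeBorder(b,0,144,0,0,0)]))"
```

```text
[[ 703.7  138.4]
 [ 743.1 -128.4]
 [ 562.4 -156. ]
 [ 521.   113.5]]
sander [ 6.32542627e+02 -8.14517509e+00  1.47631414e-01] 8.4586569401536 [ 2.2  5.9  4.  -4.2 -3.2 -4.6 -3.   2.9]
chuck [622.24592579  61.09338319]
drum [622.30606433  61.50879019] ring [622.82192867  59.58183434]
pointer tip [  24.4 -115.3] [  24.9 -138.3] grip [-34.9 -76.6] track ends [ 60.1 -83.7] [-76.5 -90.1]
worn A base [429.0272025  119.26282588] C [ 651.5839959  -268.12548532] B [644.24583104 280.96008925] fresh? [443.85714756 285.50539425]
tray corner [ 517.5181018  -213.37819976]
```

View pics/w1c.png

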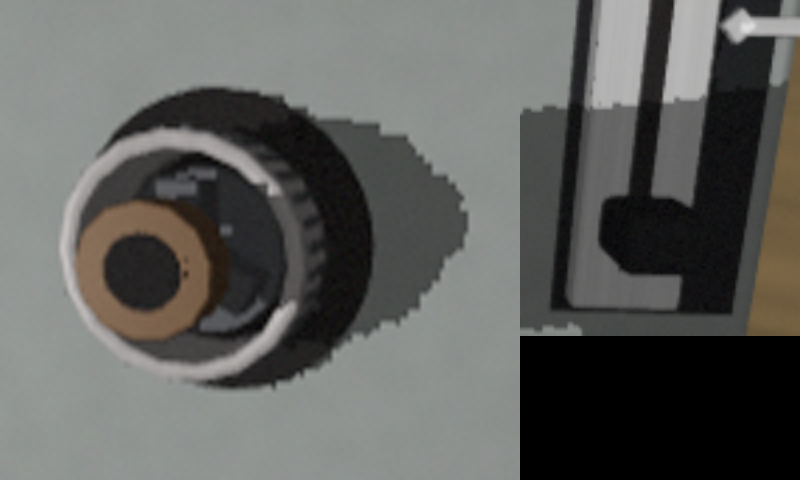

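```bash
cat >> h.py <<'E'
def st(tag=""):
    s=arm.sense(); print(tag,"t",round(s["t"],1),"p",s["eef_pos"].round(1),"rot",s["tool_rot"].round(1),"F",s["force"].round(1),"M",s["wrist_torque"].round(2),"w",round(s["gripper_width"],3),"ff",round(s["finger_force"],1)); return s
def turn(deg,step=15):
    q=np.array(arm.sense()["qpos"]); n=max(1,int(np.ceil(abs(deg)/step)))
    for i in range(n):
        q2=q.copy(); q2[5]+=deg*(i+1)/n; arm.move_joints(q2)
E
python3 - <<'E'
from h import *
C=[622.3,61]
command_gripper(1.0)
arm.move_pose([*C,200],[180,0,-40]); st()
print(arm.move_l([*C,102],100,max_force=15)); st("down")
command_gripper(0.3,30); st("closed")
E
```

```text
t 3.8 p [622.3  60.8 200.2] rot [-180.    -0.   -39.9] F [-0.6  0.1  0.9] M [0.02 0.03 0.04] w 1.002 ff 0.0
False
down t 5.0 p [622.8  61.1 102.8] rot [-1.799e+02 -1.000e-01 -4.000e+01] F [-0.4  0.3 -0.8] M [-0.01  0.   -0.03] w 0.999 ff 0.0
closed t 5.4 p [622.9  61.4 103. ] rot [-1.799e+02 -1.000e-01 -4.000e+01] F [-1.6  1.6  3.7] M [ 0.58  0.12 -0.01] w 0.602 ff 31.5
```

```bash
python3 - <<'E'
from h import *
command_gripper(0.3,50)
for i in range(3):
    turn(16); st(i)
command_gripper(1.0)
st("open"); arm.move_l([622.3,61,200],200)
# look from offset: camera (83mm along tool x) above chuck
y=np.radians(10); arm.move_pose([622.3-75*np.cos(y),61-75*np.sin(y),220],[180,0,10])
f=snap("wrist","w2"); u,v=w2px(f,[622,61,125]).astype(int); print(u,v)
cv2.imwrite("pics/w2b.png",cv2.resize(f["pixels"][max(0,v-80):v+80,max(0,u-100):u+100,::-1],None,fx=3,fy=3,interpolation=cv2.INTER_CUBIC))
E
```

```text
0 t 6.1 p [623.2  61.9 103.2] rot [-1.799e+02 -1.000e-01 -2.420e+01] F [-0.6  3.3  2.1] M [ 1.03 -0.03  0.18] w 0.597 ff 53.1
1 t 6.6 p [623.3  62.4 103.2] rot [-179.9   -0.2   -8.6] F [0.8 4.4 1.3] M [1.57 0.04 0.15] w 0.596 ff 53.1
2 t 7.2 p [623.3  62.9 103.2] rot [-179.9   -0.2    7.2] F [-0.3  5.6  1.9] M [1.86 0.18 0.14] w 0.596 ff 53.1
open t 7.6 p [623.2  61.8 103.1] rot [-180.    -0.2    7.4] F [-0.3  0.3  0.3] M [-0.01  0.01 -0.  ] w 0.999 ff 0.0
279 111
```

View pics/w2b.png

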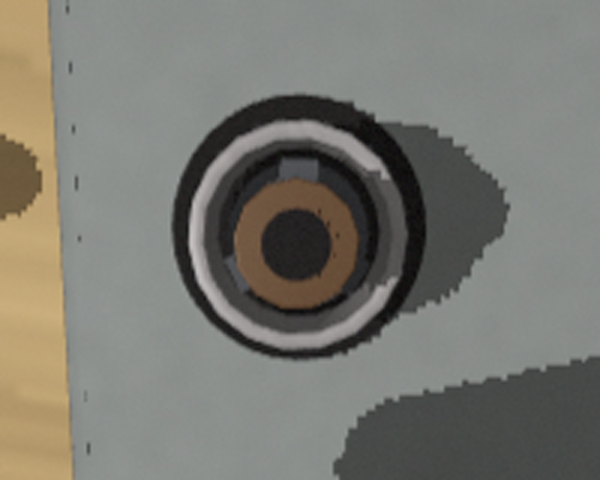

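The old drum now stands loose and upright at crop pixel (297,245), inside the ring centred near (299,234). I'll pick it and take a look at the tray on the way.

```bash
python3 - <<'E'
from h import *
f=load("w2"); print("drum",px2w(f,179+297/3,31+245/3,140),"ring",px2w(f,179+299/3,31+234/3,108))
C=[622.8,61.8]
arm.move_pose([*C,210],[180,0,10])
command_gripper(0.6)
print(arm.move_l([*C,128],120,max_force=12)); st("down")
command_gripper(0.1,40); st("grip")
print(arm.move_l([*C,210],150,max_force=12)); st("up")
arm.move_pose([420,-330,230],[180,0,-20]); st("tray")
f=snap("wrist","w3"); cv2.imwrite("pics/w3b.png",cv2.resize(f["pixels"],(800,600))[:,:,::-1])
E
```

```text
drum [621.88714813  61.61500772 140.        ] ring [623.02447018  61.56278783 108.        ]
False
down t 10.4 p [623.4  61.9 128.8] rot [ 1.8e+02 -1.0e-01  1.0e+01] F [0.  0.2 0.2] M [ 0.03 -0.03 -0.03] w 0.6 ff 0.0
grip t 10.7 p [623.4  62.  129.2] rot [-1.8e+02 -1.0e-01  1.0e+01] F [-0.6  0.1  3.2] M [0.14 0.12 0.03] w 0.292 ff 39.1
False
up t 11.4 p [622.   61.7 208.7] rot [-1.8e+02  1.0e-01  1.0e+01] F [ 0.1  0.1 -0.4] M [ 0.01 -0.06  0.01] w 0.287 ff 39.3
tray t 13.0 p [ 420.7 -329.5  229.9] rot [-180.    -0.   -19.9] F [ 0.7  0.7 -0.3] M [ 0.05 -0.02  0.01] w 0.292 ff 39.3
```

View pics/w3b.png

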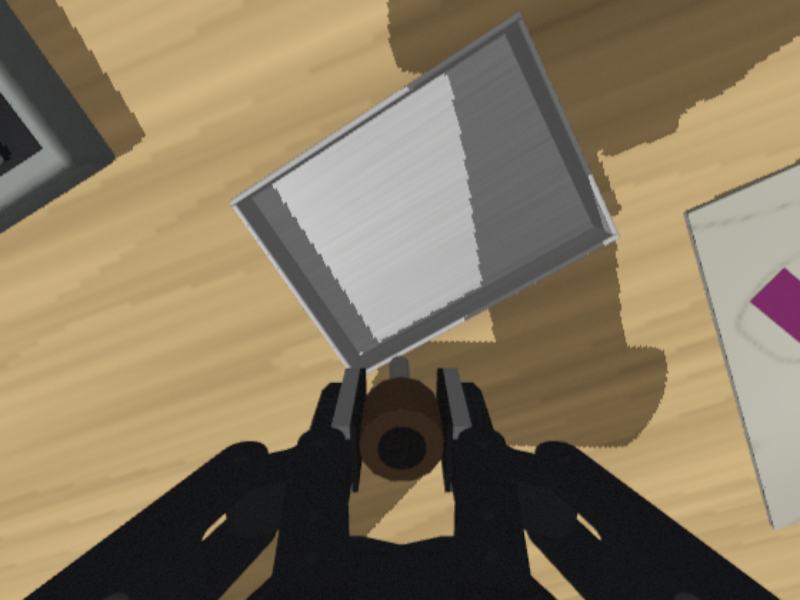

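```bash
python3 - <<'E'
from h import *
f=load("w3"); c=np.array([px2w(f,.7*u,.7*v,40)[:2] for u,v in[(232,203),(518,15),(617,240),(355,372)]]); print(c.round(1))
r=least_squares(lambda q:(np.array([[q[0]+np.cos(q[2])*x-np.sin(q[2])*y,q[1]+np.sin(q[2])*x+np.cos(q[2])*y] for x,y in[(80,110),(80,-110),(-80,-110),(-80,110)]])-c).ravel(),[465,-345,.2]); print(r.x,np.degrees(r.x[2]),r.fun.round(1))
x0,y0,t=r.x
open("h.py","a").write(f'''
TR=({x0:.1f},{y0:.1f},{t:.4f})
def tray(lx,ly):
    c,s=np.cos(TR[2]),np.sin(TR[2]); return [TR[0]+c*lx-s*ly,TR[1]+s*lx+c*ly]
def drop(lx,ly,z):
    p=tray(lx,ly); yaw=np.degrees(TR[2]); arm.move_pose([*p,150],[180,0,yaw])
    print("drop hit",arm.move_l([*p,z],120,max_force=8)); st(); command_gripper(0.5); arm.move_l([*p,150],250)
''')
E
python3 - <<'E'
from h import *
drop(25,-55,50)
# worn C
arm.move_pose([651-80,-265,200],[180,0,0]); f=snap("wrist","w4"); st()
cv2.imwrite("pics/w4b.png",f["pixels"][:,:,::-1])
E
```

```text
[[ 501.6 -237.3]
 [ 543.2 -449.3]
 [ 387.1 -478.3]
 [ 353.6 -268.1]]
[ 4.4639563e+02 -3.5823237e+02  1.8228228e-01] 10.444005295473335 [ 3.5  1.8  1.8 -2.7  0.6 -2.6 -5.8  3.5]
drop hit False
 t 14.7 p [ 481.6 -408.1   51.1] rot [ 1.799e+02 -1.000e-01  1.050e+01] F [ 0.2 -0.3 -0.2] M [-0.01  0.    0.01] w 0.288 ff 39.3
 t 16.4 p [ 569.9 -265.4  198.4] rot [-180.     0.2   -0. ] F [-1.  -0.9  0. ] M [0.03 0.06 0.03] w 0.499 ff 0.0
```

View pics/w4b.png

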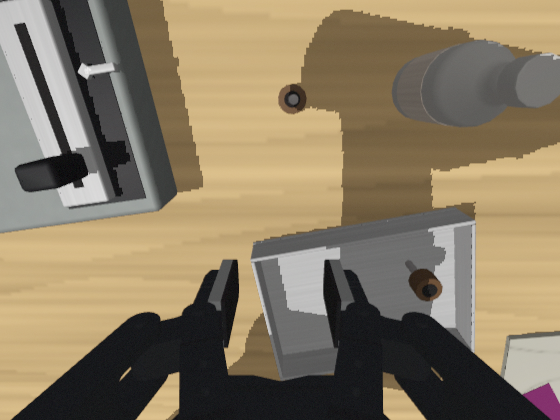

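The drum lies in the tray at (425,285), and worn C's shank tip is at (293,99). I'll build a small dark-brown blob detector and validate it there.

```bash
cat >> h.py <<'E'
def blob(f,p,rad=45,z=20):
    u,v=w2px(f,[p[0],p[1],z]); im=f["pixels"].astype(int); r,g,b=im[...,0],im[...,1],im[...,2]
    m=((r<115)&(r-b>12)&(r-b<60)).astype(np.uint8); mm=np.zeros_like(m); cv2.circle(mm,(int(u),int(v)),rad,1,-1); m=cv2.morphologyEx(m*mm,cv2.MORPH_OPEN,np.ones((3,3)))
    n,_,s,c=cv2.connectedComponentsWithStats(m)
    return [(s[i].tolist(),c[i].round(1).tolist(),px2w(f,*(s[i][:2]+s[i][2:4]/2-.5),z)[:2].round(1).tolist()) for i in range(1,n) if s[i][4]>80]
def pick(p,yaw,z=24):
    arm.move_pose([*p,130],[180,0,yaw]); command_gripper(0.6)
    print("pick hit",arm.move_l([*p,z],120,max_force=8)); command_gripper(0.1,40); s=st("grip"); arm.move_l([*p,130],200); st("up")
E
python3 - <<'E'
from h import *
f=load("w4"); print(px2w(f,293,99,54),px2w(f,291.5,98.5,19)); print(blob(f,[651,-268]))
im=f["pixels"]; print(im[92:108:3,278:308:3].tolist()[2])
f=load("w1"); print(blob(f,[426,120]),blob(f,[651,-268]))
p=lambda u,v,z:px2w(load("w4"),u,v,z)[:2]; print("pointer",p(81,71,58),p(118,67,58), px2w(f,.7*583,.7*142,58),px2w(f,.7*617,.7*142,58))
E
```

```text
[ 653.90877061 -275.22989585   54.        ] [ 654.1732863  -275.15650695   19.        ]
[([290, 84, 17, 27, 231], [299.4, 95.8], [655.4, -280.9])]
[[156, 128, 96], [122, 94, 71], [72, 59, 48], [45, 43, 42], [102, 99, 99], [103, 99, 98], [99, 97, 96], [22, 20, 22], [63, 48, 36], [63, 49, 37]]
[([150, 252, 37, 23, 433], [167.0, 260.7], [431.9, 110.7])] [([472, 104, 88, 51, 2714], [516.6, 126.6], [666.6, -259.7]), ([476, 161, 60, 18, 636], [501.4, 170.4], [621.4, -266.9])]
pointer [ 674.03432732 -113.1586718 ] [ 676.85191147 -141.8374667 ] [ 673.58557846 -118.56142552   58.        ] [ 677.551978  -141.2312446   58.       ]
```

```bash
python3 - <<'E'
from h import *
pick([654,-275],0); drop(-25,-55,36)
arm.move_pose([380,60,200],[180,0,60]); f=snap("wrist","wA"); st()
g=snap("scene","s5")
a=cv2.resize(f["pixels"][:300],(560,300)); print(w2px(f,[426,121,20]))
# B view: camera beyond -> TCP nearer
arm.move_pose([575,265,220],[180,0,0]); h=snap("wrist","wB"); st(); print(w2px(h,[644,285,20]))
cv2.imwrite("pics/AB.png",cv2.vconcat([f["pixels"][:300],h["pixels"][:300]])[:,:,::-1])
E
```

```text
pick hit False
grip t 18.5 p [ 654.7 -275.2   25.3] rot [ 1.8e+02 -1.0e-01  0.0e+00] F [-0.7  1.   4. ] M [ 0.17  0.12 -0.01] w 0.279 ff 39.4
up t 19.2 p [ 652.9 -274.5  128.4] rot [-1.799e+02  1.000e-01 -0.000e+00] F [ 0.1 -0.2 -0.5] M [ 0.01 -0.   -0.06] w 0.281 ff 39.3
drop hit False
 t 21.3 p [ 432.5 -417.1   36.8] rot [ 1.799e+02 -1.000e-01  1.050e+01] F [ 0.6 -0.7  0.1] M [-0.05 -0.03  0.02] w 0.281 ff 39.3
 t 24.1 p [380.3  59.6 199.8] rot [-180.     0.    59.9] F [-0.3 -0.1  0.1] M [ 0.04 -0.01  0.02] w 0.496 ff 0.0
[289.2913242  107.12260897]
 t 25.3 p [574.6 264.1 220.1] rot [180.   0.  -0.] F [-0.1 -0.7 -0.4] M [-0.01 -0.01  0.03] w 0.5 ff 0.0
[258.33081116 114.72879218]
```

View pics/AB.png

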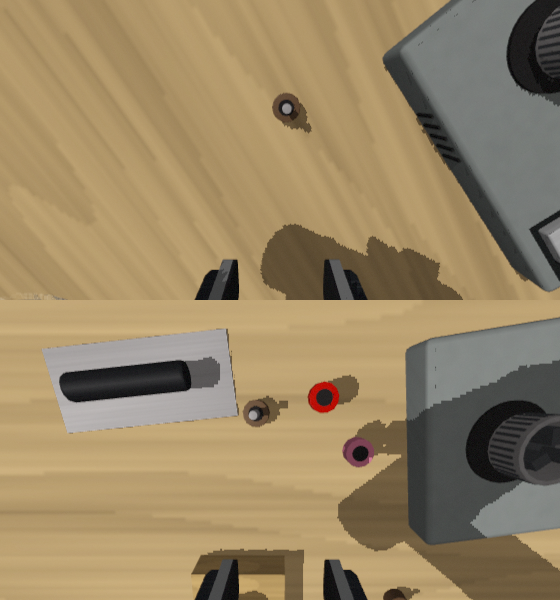

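```bash
python3 - <<'E'
from h import *
f=load("wB"); b=px2w(f,253,114.5,54); b2=px2w(f,257,112.5,20); print(b,b2)
f=load("wA"); a=px2w(f,287,108,54); a2=px2w(f,287.5,108,20); print(a,a2)
if np.linalg.norm(b[:2]-b2[:2])<8 and np.linalg.norm(a[:2]-a2[:2])<8:
    pick(((b+b2)/2)[:2].tolist(),-90); drop(25,45,36)
    pick(((a+a2)/2)[:2].tolist(),20); drop(-25,45,36)
    f=snap("wrist","t6")
arm.move_pose([380,300,220],[180,0,0]); f=snap("wrist","wF"); g=snap("scene","s6"); st()
cv2.imwrite("pics/F.png",np.hstack([f["pixels"][:330,100:460],g["pixels"][130:330+130,60:460]])[:,:,::-1])
E
```

```text
[645.80220914 287.4038969   54.        ] [646.08111458 286.24582869  20.        ]
[423.73579361 122.52667224  54.        ] [424.21660868 121.15365052  20.        ]
pick hit False
grip t 28.3 p [646.5 287.2  25.3] rot [-1.799e+02  1.000e-01 -9.000e+01] F [-0.5  0.8  3.4] M [ 0.09  0.27 -0.04] w 0.281 ff 39.4
up t 28.9 p [644.9 286.3 128.4] rot [179.8  -0.  -90. ] F [-0.9 -0.6 -2. ] M [-0.02  0.03  0.01] w 0.282 ff 39.3
drop hit False
 t 32.4 p [ 463.5 -309.6   36.7] rot [ 1.799e+02 -1.000e-01  1.050e+01] F [ 0.6  0.4 -1.3] M [-0.    0.03  0.02] w 0.286 ff 39.2
pick hit False
grip t 36.5 p [424.4 122.1  24.8] rot [-1.8e+02 -1.0e-01  2.0e+01] F [-1.9  0.1  5.6] M [0.1  0.37 0.01] w 0.287 ff 39.0
up t 37.2 p [423.2 121.5 129.3] rot [-1.8e+02  1.0e-01  2.0e+01] F [-0.1  0.3 -0.6] M [-0.04  0.05  0.04] w 0.283 ff 39.2
drop hit False
 t 39.9 p [ 414.3 -318.6   36.6] rot [ 1.799e+02 -1.000e-01  1.050e+01] F [ 0.3 -0.3 -0.3] M [ 0.03  0.03 -0.03] w 0.286 ff 39.2
 t 43.2 p [380.4 299.4 219.9] rot [ 1.8e+02  0.0e+00 -1.0e-01] F [-0.5  0.1  0.5] M [-0.02 -0.01 -0.02] w 0.499 ff 0.0Traceback (most recent call last):
  File "<stdin>", line 9, in <module>
    return _nx.concatenate(arrs, 1, dtype=dtype, casting=casting)
           ~~~~~~~~~~~~~~~^^^^^^^^^^^^^^^^^^^^^^^^^^^^^^^^^^^^^^^
ValueError: all the input array dimensions except for the concatenation axis must match exactly, but along dimension 0, the array at index 0 has size 330 and the array at index 1 has size 290
```

```bash
python3 - <<'E'
from h import *
f=load("wF"); g=load("s6")
cv2.imwrite("pics/F.png",np.hstack([f["pixels"][:290,100:460],g["pixels"][100:390,60:460]])[:,:,::-1])
E
```

```text
(no output)
```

View pics/F.png

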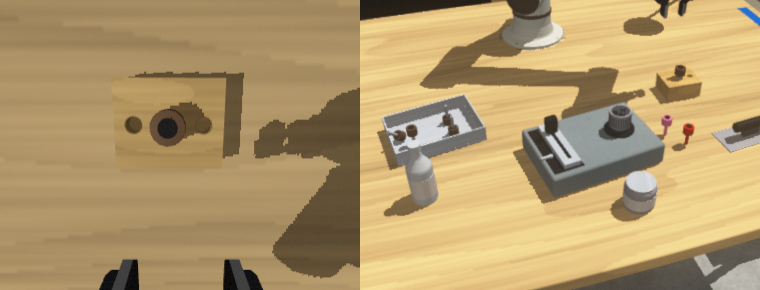

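All four used drums are in the tray. The fresh drum's head is at (167,128) in the left crop. Next I open the sleeve fully, then fetch it.

```bash
python3 - <<'E'
from h import *
f=load("wF"); F=px2w(f,267.5,128,77); print(F,px2w(f,269,125.5,45))
C=[622.9,62.1]
command_gripper(1.0); arm.move_pose([*C,190],[180,0,-40]); print(arm.move_l([*C,102],120,max_force=15))
command_gripper(0.3,50); st("closed")
for i in range(5): turn(14.5); st(i)
command_gripper(1.0); arm.move_l([*C,190],200)
y=np.radians(10); arm.move_pose([623-75*np.cos(y),62-75*np.sin(y),200],[180,0,10])
f=snap("wrist","w7"); u,v=w2px(f,[623,62,110]).astype(int); print(u,v)
cv2.imwrite("pics/w7b.png",cv2.resize(f["pixels"][max(0,v-60):v+60,u-80:u+80,::-1],None,fx=4,fy=4,interpolation=cv2.INTER_CUBIC))
E
```

```text
[442.0007199  309.25978347  77.        ] [441.47507568 309.11284987  45.        ]
False
closed t 46.3 p [622.7  61.6 103.3] rot [180.  -0. -40.] F [-1.9 -1.8  5.3] M [-0.38  0.77 -0.04] w 0.586 ff 51.7
0 t 46.7 p [622.9  61.9 103.4] rot [180.   -0.  -25.6] F [ 1.1  2.1 -0.1] M [ 0.28 -0.1   0.12] w 0.588 ff 52.3
1 t 47.0 p [623.1  62.3 103.4] rot [-1.80e+02 -1.00e-01 -1.14e+01] F [ 0.8  2.8 -0.9] M [ 0.65 -0.07  0.1 ] w 0.59 ff 52.3
2 t 47.4 p [623.2  62.7 103.4] rot [-1.8e+02 -1.0e-01  2.9e+00] F [-0.2  4.8 -0.8] M [0.92 0.03 0.12] w 0.583 ff 52.3
3 t 47.7 p [623.1  63.1 103.5] rot [-1.80e+02 -1.00e-01  1.71e+01] F [-0.6  5.3 -0.7] M [1.24 0.16 0.18] w 0.592 ff 52.4
4 t 48.1 p [622.9  63.5 103.4] rot [-1.80e+02 -1.00e-01  3.13e+01] F [-2.   4.8 -0.8] M [1.24 0.17 0.12] w 0.583 ff 52.4
279 112
```

View pics/w7b.png

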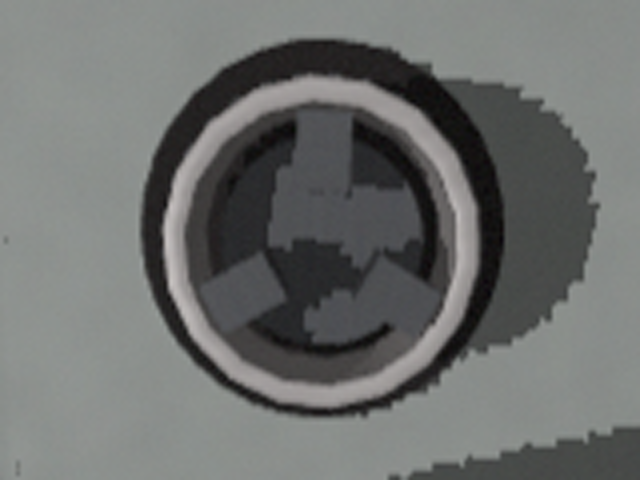

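The jaws are well open: clear radius is about 55 px on a 157 px (26 mm) ring, so about 9 mm, centred near (321,245). Fetch the fresh drum.

```bash
python3 - <<'E'
from h import *
f=load("w7"); print("jaw c",px2w(f,199+321/4,52+246/4,108),"ring",px2w(f,199+320/4,52+239/4,108))
F=[441.8,309.2]
command_gripper(0.7); arm.move_pose([*F,160],[180,0,0]); print(arm.move_l([*F,69],100,max_force=10)); st("dn")
command_gripper(0.1,50); st("grip"); print(arm.move_l([*F,160],100,max_force=15)); st("up")
C=[623.0,62.2]
arm.move_pose([*C,185],[180,0,10]); arm.pause(.3); st("above")
a=snap("side","sd8"); b=snap("scene","sc8"); w=snap("wrist","w8")
def crop(f,z=140,r=(50,60)):
    u,v=w2px(f,[623,62,z]).astype(int); return cv2.resize(f["pixels"][v-r[0]:v+r[0],u-r[1]:u+r[1]],None,fx=3,fy=3,interpolation=cv2.INTER_CUBIC)
cv2.imwrite("pics/in8.png",np.hstack([crop(a),crop(b)])[:,:,::-1])
E
```

```text
jaw c [622.17274327  61.8458821  108.        ] ring [623.21215829  62.19231036 108.        ]
False
dn t 52.1 p [442.2 309.5  69.6] rot [-1.799e+02 -1.000e-01  0.000e+00] F [-0.3 -0.2  0.5] M [-0.04 -0.   -0.  ] w 0.702 ff 0.0
grip t 52.5 p [442.2 309.6  69.8] rot [-1.799e+02 -1.000e-01  0.000e+00] F [-1.5 -0.1  4.6] M [-0.01  0.19 -0.08] w 0.334 ff 49.2
False
up t 53.6 p [441.4 308.8 159.2] rot [ 1.799e+02  1.000e-01 -0.000e+00] F [ 0.3 -0.1 -0.5] M [-0.03 -0.01 -0.01] w 0.337 ff 49.4
above t 55.1 p [622.8  63.2 185.1] rot [-180.    -0.    10.1] F [ 0.4 -0.1 -1. ] M [-0.    0.02  0.01] w 0.336 ff 49.4
```

View pics/in8.png

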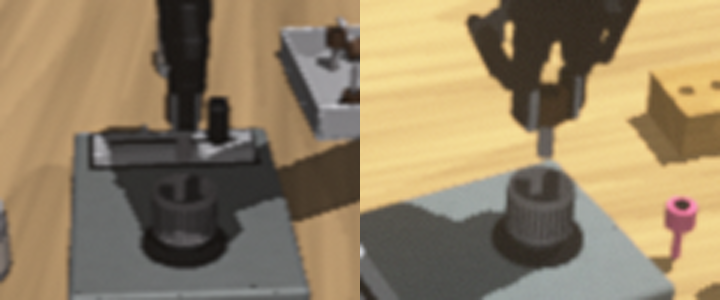

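```bash
python3 - <<'E'
from h import *
C=[622.9,62.0]
arm.move_l([*C,165],100)
print(arm.move_l([*C,140],40,max_force=8)); st("mid")
print(arm.move_l([*C,133],20,max_force=8)); st("low")
E
```

```text
False
mid t 56.3 p [623.1  62.  140.1] rot [180.  -0.  10.] F [-0.1 -0.3 -0.7] M [-0.   -0.02 -0.02] w 0.333 ff 49.4
True
low t 56.7 p [623.3  62.1 134.8] rot [ 1.8e+02 -1.0e-01  1.0e+01] F [-1.1 -0.3  4.1] M [0.08 0.25 0.  ] w 0.333 ff 50.1
```

```bash
python3 - <<'E'
from h import *
C=[622.9,62.0]
command_gripper(0.7); arm.move_l([*C,210],150)
command_gripper(1.0); arm.move_pose([*C,205],[180,0,45]); print(arm.move_l([*C,102],100,max_force=10)); st("dn")
command_gripper(0.3,70); st("closed")
for i in range(14):
    turn(-7); s=st(i)
    if abs(s["wrist_torque"][2])>0.9: break
E
```

```text
False
dn t 60.0 p [623.4  62.2 102.8] rot [ 1.8e+02 -1.0e-01  4.5e+01] F [0.4 0.1 0.1] M [ 0.01 -0.02 -0.06] w 0.994 ff 0.0
closed t 60.4 p [621.9  63.2 103.4] rot [-179.9   -0.    45. ] F [-5.2  4.3  6.2] M [ 1.53  1.77 -0.  ] w 0.587 ff 71.5
0 t 60.6 p [621.9  63.2 103.5] rot [-179.9   -0.    38.1] F [-0.1 -0.   0.5] M [ 0.2   0.09 -0.08] w 0.585 ff 75.7
1 t 60.9 p [621.9  63.1 103.5] rot [-179.9   -0.    31.3] F [ 1.1 -0.2 -1.1] M [ 0.1  -0.   -0.17] w 0.585 ff 75.7
2 t 61.1 p [622.   63.1 103.5] rot [-179.9    0.    24.6] F [ 1.4  0.  -0.9] M [ 0.03 -0.14 -0.15] w 0.587 ff 75.7
3 t 61.4 p [622.   63.  103.5] rot [-179.9    0.    17.9] F [ 0.5 -1.  -1.1] M [-0.11 -0.13 -0.15] w 0.588 ff 75.7
4 t 61.6 p [622.   62.9 103.5] rot [-179.9    0.    11.2] F [ 0.8 -1.5 -1.1] M [-0.06 -0.22 -0.13] w 0.583 ff 75.7
5 t 61.9 p [622.1  62.8 103.5] rot [-179.9    0.     4.5] F [ 1.1 -1.6 -1.2] M [-0.18 -0.22 -0.13] w 0.584 ff 75.7
6 t 62.1 p [622.   62.8 103.5] rot [-179.9    0.    -2.2] F [ 1.  -2.2 -0.1] M [-0.18 -0.19 -0.09] w 0.586 ff 75.7
7 t 62.4 p [622.1  62.7 103.5] rot [-1.799e+02  1.000e-01 -8.900e+00] F [ 0.3 -2.5 -0.7] M [-0.23 -0.23 -0.11] w 0.59 ff 75.7
8 t 62.6 p [622.   62.6 103.5] rot [-1.799e+02  1.000e-01 -1.560e+01] F [ 1.1 -2.5  0. ] M [-0.24 -0.18  0.03] w 0.586 ff 75.7
9 t 62.9 p [622.   62.6 103.5] rot [-1.799e+02  1.000e-01 -2.230e+01] F [ 0.1 -2.4 -1.4] M [-0.34 -0.28  0.08] w 0.588 ff 75.8
10 t 63.1 p [622.   62.5 103.5] rot [-1.799e+02  1.000e-01 -2.900e+01] F [ 0.1 -2.2 -1. ] M [-0.39 -0.29  0.19] w 0.586 ff 75.8
11 t 63.4 p [621.9  62.4 103.5] rot [-1.80e+02  1.00e-01 -3.56e+01] F [-0.3 -2.3 -1.4] M [-0.38 -0.33  0.27] w 0.586 ff 75.8
12 t 63.6 p [621.9  62.4 103.5] rot [-1.80e+02  1.00e-01 -4.23e+01] F [ 0.6 -2.1 -0.8] M [-0.41 -0.3   0.44] w 0.587 ff 75.9
13 t 63.9 p [621.9  62.3 103.5] rot [-1.8e+02  1.0e-01 -4.9e+01] F [-0.5 -2.5 -1.2] M [-0.52 -0.31  0.49] w 0.582 ff 75.9
```

```bash
python3 - <<'E'
from h import *
command_gripper(0.3,115); st("g")
for i in range(4):
    turn(-6); s=st(i); print(s["joint_torque"][5].round(2),s["qpos"][5].round(2))
    if abs(s["wrist_torque"][2])>1.6: break
w=snap("side","sd9"); b=snap("scene","sc9")
def crop(f,z=120,r=(50,60)):
    u,v=w2px(f,[623,62,z]).astype(int); return cv2.resize(f["pixels"][v-r[0]:v+r[0],u-r[1]:u+r[1]],None,fx=3,fy=3,interpolation=cv2.INTER_CUBIC)
cv2.imwrite("pics/c9.png",np.hstack([crop(w),crop(b)])[:,:,::-1])
E
```

```text
g t 64.1 p [621.9  62.3 103.8] rot [-1.80e+02  1.00e-01 -4.91e+01] F [-1.4 -3.   0.6] M [-0.55 -0.    0.76] w 0.572 ff 118.3
0 t 64.3 p [621.9  62.2 103.8] rot [-1.80e+02  1.00e-01 -5.49e+01] F [-0.3 -3.4  0.7] M [-0.59 -0.15  0.57] w 0.57 ff 118.8
-0.66 14.66
1 t 64.6 p [621.8  62.2 103.8] rot [ 1.80e+02  1.00e-01 -6.07e+01] F [-0.5 -3.2 -0.3] M [-0.61 -0.15  0.68] w 0.568 ff 118.9
-0.75 8.9
2 t 64.8 p [621.8  62.2 103.8] rot [ 1.80e+02  1.00e-01 -6.64e+01] F [-2.1 -3.4 -0.2] M [-0.62 -0.11  0.79] w 0.573 ff 118.9
-0.84 3.17
3 t 65.1 p [621.7  62.2 103.8] rot [ 1.799e+02  1.000e-01 -7.210e+01] F [-1.1 -3.5 -0.6] M [-0.72 -0.12  0.85] w 0.572 ff 118.9
-0.93 -2.56
```

```bash
python3 - <<'E'
from h import *
command_gripper(1.0); st("rel"); arm.move_l([622,62,210],150)
y=np.radians(10); c,s=np.cos(y),np.sin(y)
arm.move_pose([623-130*c,62-130*s,190],[180,0,10]); f1=snap("wrist","x1")
arm.move_pose([623-60*c,62-60*s,200],[180,0,10]); f2=snap("wrist","x2")
a=snap("side","x3"); b=snap("scene","x4")
def crop(f,z,r,k):
    u,v=w2px(f,[623,62,z]).astype(int); im=cv2.copyMakeBorder(f["pixels"],100,100,100,100,0)[v+100-r:v+100+r,u+100-r:u+100+r]; return cv2.resize(im,(k,k),interpolation=cv2.INTER_CUBIC)
cv2.imwrite("pics/x.png",np.vstack([np.hstack([crop(f1,120,45,400),crop(f2,120,60,400)]),np.hstack([crop(a,115,28,400),crop(b,115,28,400)])])[:600+200:,:,::-1][:800])
im=cv2.imread("pics/x.png"); cv2.imwrite("pics/x.png",cv2.resize(im,(600,600))); st()
E
```

```text
rel t 65.7 p [622.   62.4 104.1] rot [ 1.80e+02  1.00e-01 -7.24e+01] F [-0.7 -0.5 -0.5] M [ 0.03 -0.03 -0.02] w 1.002 ff 0.0
 t 68.4 p [563.   51.3 199.5] rot [1.8e+02 1.0e-01 1.0e+01] F [-0.3 -0.5  0.5] M [ 0.04 -0.04 -0.03] w 1.003 ff 0.0
```

View pics/x.png

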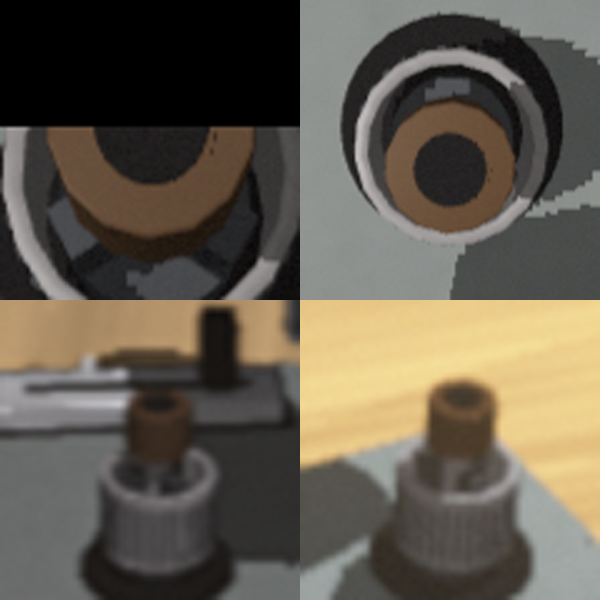

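Drum upright and centred, the head disc level in both views. I'll re-grip the sleeve to check that it is fully tightened.

```bash
python3 - <<'E'
from h import *
C=[622.9,62.0]
arm.move_pose([*C,205],[180,0,30]); print(arm.move_l([*C,102],100,max_force=10))
command_gripper(0.3,118); s=st("closed"); print(s["joint_torque"][5])
for i in range(8):
    turn(-4); s=arm.sense(); print(s["joint_torque"][5].round(2),s["wrist_torque"].round(2),s["tool_rot"][2].round(1))
E
```

```text
False
closed t 70.4 p [622.5  63.3 103.8] rot [-1.799e+02 -1.000e-01  3.000e+01] F [-4.3  4.8  7.3] M [1.56 1.58 0.06] w 0.573 ff 120.2
-0.05614266847260296
0.03 [ 0.14  0.03 -0.12] 26.1
-0.01 [ 0.06 -0.11 -0.  ] 22.2
-0.06 [-0.04 -0.06  0.03] 18.3
-0.11 [-0.07 -0.19  0.05] 14.5
-0.17 [-0.14 -0.16  0.06] 10.6
-0.22 [-0.23 -0.2   0.21] 6.8
-0.28 [-0.24 -0.13  0.25] 3.0
-0.34 [-0.34 -0.12  0.32] -0.9
```

```bash
python3 - <<'E'
from h import *
fr=[]
fr.append(imaging.grab_frame("scene"))
for i in range(5):
    turn(-3); s=arm.sense(); print(s["joint_torque"][5].round(2),s["wrist_torque"][2].round(2),s["tool_rot"][2].round(1)); fr.append(imaging.grab_frame("scene"))
np.save("pics/seq.npy",np.array([f["pixels"] for f in fr]))
f=fr[0]; ax=np.array([890,-385])/970
p=lambda a,z:w2px(f,[622.5+26*np.cos(a),62+26*np.sin(a),z])
a0=np.arctan2(-385,890)
for d in(-40,-20,0,20,40): print(d,p(a0+np.radians(d),76).round(1),p(a0+np.radians(d),88).round(1),p(a0+np.radians(d),104).round(1))
G=[cv2.cvtColor(x["pixels"],cv2.COLOR_RGB2GRAY).astype(int) for x in fr]
u,v=p(a0,80).astype(int)
for g in G: print(g[v,u-18:u+19].tolist())
E
```

```text
-0.37 0.38 -3.8
-0.41 0.32 -6.7
-0.46 0.46 -9.6
-0.5 0.49 -12.5
-0.55 0.53 -15.4
-40 [311.2 227. ] [311.5 222.8] [311.8 217.2]
-20 [314.5 228.4] [314.8 224.3] [315.2 218.6]
0 [318.4 229.1] [318.7 225. ] [319.1 219.3]
20 [322.3 229. ] [322.6 224.8] [323.1 219.2]
40 [325.8 228. ] [326.2 223.9] [326.6 218.2]
[78, 80, 79, 69, 46, 42, 39, 38, 40, 43, 55, 67, 73, 75, 76, 78, 71, 80, 74, 76, 74, 76, 79, 70, 73, 70, 75, 71, 67, 50, 42, 43, 42, 45, 61, 78, 81]
[76, 76, 77, 66, 48, 41, 39, 40, 40, 45, 55, 68, 72, 73, 75, 72, 73, 76, 74, 78, 70, 76, 72, 73, 74, 71, 74, 71, 68, 50, 42, 42, 43, 46, 64, 80, 81]
[78, 79, 76, 67, 44, 40, 39, 41, 37, 44, 56, 69, 74, 78, 76, 71, 79, 74, 77, 76, 74, 76, 72, 77, 71, 72, 70, 74, 71, 58, 44, 42, 43, 44, 62, 79, 80]
[79, 76, 76, 67, 45, 40, 40, 39, 43, 44, 57, 69, 74, 79, 71, 73, 73, 75, 80, 73, 83, 75, 75, 73, 73, 75, 71, 75, 64, 55, 46, 43, 40, 45, 63, 78, 80]
[78, 76, 77, 67, 48, 41, 41, 40, 41, 46, 56, 66, 73, 76, 72, 78, 69, 79, 73, 76, 77, 74, 80, 71, 70, 70, 74, 73, 66, 51, 43, 43, 42, 44, 61, 80, 79]
[79, 78, 77, 69, 50, 38, 42, 41, 41, 42, 54, 68, 74, 75, 70, 69, 78, 78, 73, 79, 72, 80, 77, 74, 76, 71, 76, 69, 69, 65, 43, 41, 42, 45, 63, 79, 82]
```

```bash
python3 - <<'E'
from h import *
C=[622.3,62.3]
command_gripper(1.0); st("rel"); arm.move_l([*C,205],150)
arm.move_pose([*C,190],[180,0,10]); command_gripper(0.6); arm.move_l([*C,134],100,max_force=8)
command_gripper(0.2,25); arm.pause(.3); st("grip")
s0=arm.sense()["eef_pos"]; print("pull stopped:",arm.move_l([*C,142],15,max_force=6)); s=st("pull"); print(s["eef_pos"]-s0)
command_gripper(0.6); arm.pause(.3); st("released")
E
```

```text
rel t 74.4 p [622.7  62.8 104.3] rot [-179.9   -0.   -15.5] F [-0.2 -0.2  0.1] M [-0.09  0.03 -0.03] w 1.0 ff 0.0
grip t 77.5 p [622.9  62.7 135.1] rot [-1.8e+02 -1.0e-01  1.0e+01] F [-1.2  2.2  5.8] M [0.74 0.35 0.03] w 0.341 ff 25.1
pull stopped: True
pull t 77.8 p [622.8  62.8 135.1] rot [-1.8e+02 -1.0e-01  1.0e+01] F [-0.2  0.7  2.3] M [-0.02 -0.06  0.02] w 0.337 ff 25.2
[-0.08957163  0.05386688 -0.00772042]
released t 78.4 p [622.8  63.2 135.2] rot [-1.799e+02 -1.000e-01  1.000e+01] F [-0.6  0.3 -0.2] M [0.03 0.03 0.01] w 0.603 ff 0.0
```

```bash
python3 - <<'E'
from h import *
C=[622.3,62.3]
command_gripper(0.2,35); arm.pause(.3)
for k in range(3):
    p=arm.sense()["eef_pos"]; r=arm.move_l([622.8,62.7,p[2]+1.5],15,max_force=14); s=st(f"pull {r}")
command_gripper(0.6); arm.pause(.3); st("released")
E
```

```text
pull False t 79.3 p [622.6  62.9 135.7] rot [-1.799e+02 -1.000e-01  1.000e+01] F [ 2.5  0.4 -7.1] M [ 0.2  -0.72 -0.04] w 0.334 ff 35.4
pull False t 79.5 p [622.5  62.9 136. ] rot [-1.799e+02 -1.000e-01  1.000e+01] F [  2.7   1.8 -11.1] M [ 0.3  -1.05 -0.03] w 0.338 ff 35.2
pull False t 79.8 p [622.5  62.9 137.1] rot [-1.799e+02 -1.000e-01  1.000e+01] F [  1.7   2.7 -10.6] M [ 0.57 -0.82  0.02] w 0.334 ff 35.3
released t 80.4 p [622.8  62.6 137.7] rot [-1.799e+02 -1.000e-01  1.000e+01] F [0.3 0.  0.6] M [ 0.02 -0.02  0.02] w 0.598 ff 0.0
```

```bash
python3 - <<'E'
from h import *
C=[622.5,62.4]
arm.move_l([*C,190],150); command_gripper(0.0,40); arm.pause(.2)
arm.move_l([*C,168],80)
print(arm.move_l([*C,150],15,max_force=4)); st("touch4")
for F in(10,16,24):
    z=arm.sense()["eef_pos"][2]; r=arm.move_l([*C,z-6],15,max_force=F); st(f"push{F} {r}")
arm.move_l([*C,172],50)
print(arm.move_l([*C,150],15,max_force=4)); st("touch4 again")
arm.move_l([*C,190],100); st()
E
```

```text
True
touch4 t 82.7 p [622.9  62.4 162.4] rot [-180.    -0.2   10. ] F [-0.6 -0.4  3. ] M [-0.01  0.04  0.03] w -0.003 ff 1.5
push10 True t 83.0 p [623.2  62.3 160.8] rot [180.   -0.2  10.1] F [-0.5 -0.1  3.3] M [ 0.01  0.32 -0.01] w -0.002 ff 1.9
push16 True t 83.3 p [623.5  62.3 160.9] rot [179.9  -0.3  10.2] F [-1.7  1.   4.9] M [ 0.12  0.41 -0.03] w -0.002 ff 2.0
push24 False t 83.8 p [624.1  62.3 160.7] rot [179.8  -0.7  10.3] F [-5.7 -0.5 21.7] M [ 0.08  1.82 -0.06] w -0.002 ff 10.8
True
touch4 again t 85.1 p [622.5  62.3 160.9] rot [179.9  -0.3  10.2] F [-0.4 -0.2  3.8] M [ 0.09  0.23 -0.03] w -0.002 ff 2.0
 t 85.6 p [622.2  62.4 189.7] rot [179.9  -0.2  10.1] F [-0.5  0.1 -0.1] M [-0.04  0.02 -0.04] w -0.002 ff 0.0
```

```bash
cat >> h.py <<'E'
CH=np.array([622.7,62.0])
def knurl(out):
    arm.move_pose([575,-30,175],[180,0,10]); arm.pause(.4); f=snap("wrist",out)
    return prof(f)
def prof(f):
    an=np.radians(np.arange(-110,-20,.5)); zs=np.arange(80,106,1.)
    m=np.array([[w2px(f,[CH[0]+26*np.cos(a),CH[1]+26*np.sin(a),z]) for a in an] for z in zs],np.float32)
    g=cv2.remap(cv2.cvtColor(f["pixels"],cv2.COLOR_RGB2GRAY).astype(np.float32),m[...,0],m[...,1],cv2.INTER_CUBIC)
    p=g[4:20].mean(0); return p-cv2.GaussianBlur(p.reshape(1,-1),(0,0),12)[0]
def shift(p,q):
    r=[]
    for d in range(-30,31):
        a=p[30:-30]; b=q[30+d:len(q)-30+d]; r.append(np.corrcoef(a,b)[0,1])
    r=np.array(r); return r
def regrip(yaw,deg):
    command_gripper(1.0); arm.move_pose([*CH,205],[180,0,yaw]); arm.move_l([*CH,102],120,max_force=10); command_gripper(0.3,118)
    for k in range(int(abs(deg)/4)+1): turn(deg/(int(abs(deg)/4)+1))
    st("turned"); command_gripper(1.0); arm.move_l([*CH,205],200)
E
python3 - <<'E'
from h import *
p0=knurl("k0"); p1=knurl("k0b"); print("noise",shift(p0,p1)[::3].round(2),p0.std().round(1))
ac=shift(p0,p0); print("auto",ac.round(1).tolist())
regrip(20,-7); p2=knurl("k1"); r=shift(p0,p2); print("after -7",r[::2].round(1).tolist(),(r.argmax()-30)/2); print(arm.sense()["t"])
E
```

```text
noise [ 0.04  0.71  0.99  0.64 -0.06 -0.7  -0.94 -0.67 -0.02  0.68  1.    0.66
 -0.04 -0.69 -0.94 -0.63  0.03  0.7   0.97  0.61 -0.1 ] 16.2
auto [0.0, 0.3, 0.5, 0.7, 0.9, 1.0, 1.0, 0.9, 0.8, 0.6, 0.4, 0.2, -0.1, -0.3, -0.5, -0.7, -0.8, -0.9, -0.9, -0.9, -0.8, -0.7, -0.5, -0.3, -0.0, 0.2, 0.5, 0.7, 0.8, 1.0, 1.0, 1.0, 0.8, 0.7, 0.4, 0.2, -0.0, -0.3, -0.5, -0.7, -0.8, -0.9, -0.9, -0.9, -0.8, -0.6, -0.4, -0.2, 0.0, 0.3, 0.5, 0.7, 0.9, 1.0, 1.0, 0.9, 0.8, 0.6, 0.4, 0.2, -0.1]
turned t 90.5 p [622.7  63.1 104.1] rot [-1.799e+02 -1.000e-01  1.310e+01] F [-0.1 -1.  -0.7] M [ 0.09 -0.05 -0.04] w 0.567 ff 125.5
after -7 [-0.5, -0.8, -0.9, -0.8, -0.5, -0.1, 0.4, 0.8, 1.0, 0.9, 0.5, 0.1, -0.4, -0.8, -0.9, -0.9, -0.5, -0.1, 0.4, 0.8, 1.0, 0.9, 0.5, 0.0, -0.4, -0.8, -0.9, -0.8, -0.5, -0.0, 0.4] -7.0
92.5583
```

```bash
python3 - <<'E'
from h import *
p=prof(load("k1"))
for i,d in enumerate((-8,-16,-26)):
    regrip(20,d); q=knurl(f"m{i}"); r=shift(p,q); k=r[18:43].argmax()+18; print("cmd",d,"shift mod 12:",(k-30)/2); p=q
print(arm.sense()["t"])
E
```

```text
turned t 95.5 p [622.7  63.1 104.1] rot [-1.799e+02 -1.000e-01  1.220e+01] F [ 0.8 -1.6 -0.6] M [ 0.1  -0.1   0.05] w 0.568 ff 125.3
cmd -8 shift mod 12: 1.5
turned t 101.0 p [622.7  62.9 104.2] rot [-1.799e+02 -1.000e-01  4.500e+00] F [ 0.7 -1.5 -1.1] M [-0.04 -0.07  0.22] w 0.569 ff 125.3
cmd -16 shift mod 12: 1.5
turned t 107.0 p [622.7  62.7 104.1] rot [-1.799e+02 -1.000e-01 -5.100e+00] F [ 0.4 -3.  -1.2] M [-0.27 -0.17  0.32] w 0.569 ff 125.3
cmd -26 shift mod 12: 1.5
109.0583
```

```bash
python3 - <<'E'
from h import *
C=[621.7,62.6]
def q(tag):
    s=arm.sense(); print(tag,s["t"].round(1) if hasattr(s["t"],"round") else s["t"],"tq",s["joint_torque"][5].round(3),"Mz",s["wrist_torque"][2].round(2),"yaw",s["tool_rot"][2].round(2),"F",s["force"].round(1)); return s["joint_torque"][5]
command_gripper(1.0); arm.move_pose([*C,205],[180,0,30]); arm.move_l([*C,102],120,max_force=10); command_gripper(0.3,118); q("closed")
for k in range(3): turn(-8); q(k)
arm.pause(1.5); q("paused")
for k in range(4):
    turn(2); 
    if q("back")>-0.02: break
command_gripper(1.0); arm.move_l([*C,205],200)
p=prof(load("m2")); n=knurl("n0"); r=shift(p,n); print("shift",(r[18:43].argmax()-12)/2,arm.sense()["t"])
E
```

```text
closed 111.225 tq -0.116 Mz 0.13 yaw 30.05 F [-3.3  0.6  6.1]
0 111.4833 tq -0.151 Mz 0.07 yaw 22.23 F [ 0.9 -0.4 -1.3]
1 111.7417 tq -0.248 Mz 0.16 yaw 14.51 F [ 0.1 -1.9 -0.7]
2 112.0 tq -0.359 Mz 0.29 yaw 6.84 F [ 0.8 -0.4 -0.9]
paused 113.5 tq -0.573 Mz 0.55 yaw 6.51 F [ 0.5 -2.8 -1.9]
back 113.75 tq -0.521 Mz 0.56 yaw 8.48 F [ 1.7 -2.1 -2.4]
back 114.0 tq -0.494 Mz 0.49 yaw 10.44 F [ 0.2 -1.5 -1.5]
back 114.25 tq -0.466 Mz 0.46 yaw 12.4 F [ 1.2 -2.4 -2.4]
back 114.5 tq -0.438 Mz 0.41 yaw 14.35 F [ 1.  -1.9 -1.5]
shift -2.5 116.575
```

```bash
python3 - <<'E'
from h import *
C=[621.7,62.6]
def q(tag):
    s=arm.sense(); print(tag,"tq",s["joint_torque"][5].round(3),"Mz",s["wrist_torque"][2].round(2),"yaw",s["tool_rot"][2].round(2)); return s["joint_torque"][5]
command_gripper(1.0); arm.move_pose([*C,205],[180,0,30]); arm.move_l([*C,102],120,max_force=10); command_gripper(0.3,118); q("closed")
for k in range(3): turn(-8); arm.pause(.4); q(k)
for k in range(14):
    turn(2.5); arm.pause(.1)
    if q("back")>-0.2: break
command_gripper(1.0); s=q("rel"); arm.move_l([*C,205],200)
n=knurl("n1")
for k in("k0","k1","m2","n0"): r=shift(prof(load(k)),n); print(k,"shift",(r[18:43].argmax()-12)/2)
print(arm.sense()["t"])
E
```

```text
closed tq -0.114 Mz 0.12 yaw 30.05
0 tq -0.376 Mz 0.35 yaw 22.12
1 tq -0.491 Mz 0.55 yaw 14.19
2 tq -0.609 Mz 0.64 yaw 6.26
back tq -0.555 Mz 0.59 yaw 8.73
back tq -0.484 Mz 0.5 yaw 11.18
back tq -0.443 Mz 0.41 yaw 13.63
back tq -0.406 Mz 0.36 yaw 16.07
back tq -0.37 Mz 0.36 yaw 18.52
back tq -0.335 Mz 0.35 yaw 20.96
back tq -0.301 Mz 0.35 yaw 23.4
back tq -0.267 Mz 0.31 yaw 25.85
back tq -0.234 Mz 0.23 yaw 28.29
back tq -0.201 Mz 0.18 yaw 30.73
back tq -0.17 Mz 0.19 yaw 33.18
rel tq -0.001 Mz -0.02 yaw 33.23
k0 shift -1.5
k1 shift 5.0
m2 shift 1.0
n0 shift 3.0
126.6417
```

```bash
python3 - <<'E'
from h import *
arm.move_pose([558,-122,170],[180,0,10]); arm.pause(.4); f=snap("wrist","sl"); st()
im=f["pixels"][0:240,120:440]; cv2.imwrite("pics/slb.png",cv2.resize(im,(800,600),interpolation=cv2.INTER_CUBIC)[:,:,::-1])
E
```

```text
t 127.5 p [ 558.2 -121.4  170. ] rot [180.   -0.   10.1] F [0.2 0.3 0.2] M [-0.04  0.03  0.03] w 1.003 ff 0.0
```

View pics/slb.png

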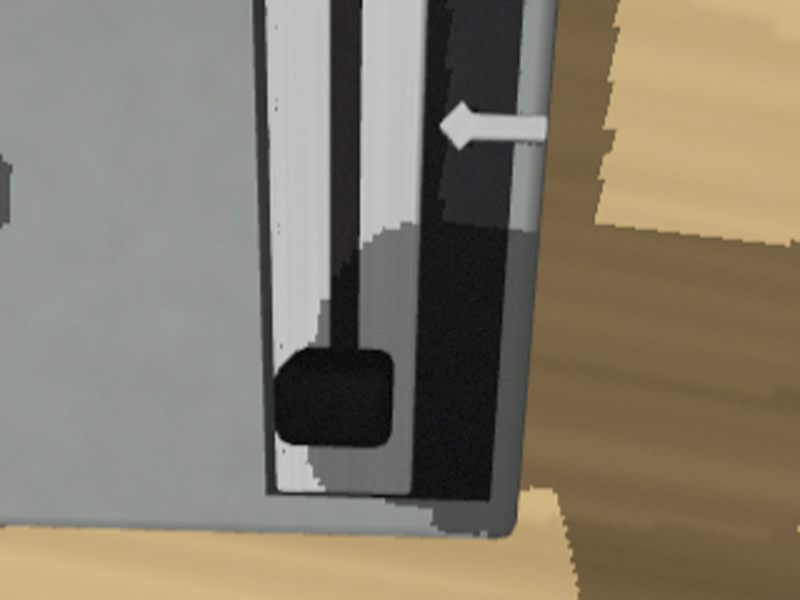

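```bash
python3 - <<'E'
from h import *
f=load("sl"); P=lambda u,v,z:px2w(f,120+u/2.5-.3,v/2.5-.3,z)[:2]
s1,s2=P(344,340,58),P(346,10,58); d=(s1-s2); d=-d/np.linalg.norm(d); print("track yaw",np.degrees(np.arctan2(d[1],d[0])),s1,s2)
for a,b in(((267,490),(257,10)),((412,490),(426,10))): 
    e=P(*b,58)-P(*a,58); print("edge yaw",np.degrees(np.arctan2(e[1],e[0])))
for z in(58,61): print("tip",P(440,125,z),"diam",P(459,126,z),"base",P(547,128,z))
print("bottom edge yaw",P(5,524,55),P(430,534,55))
print("grip",P(335,380,110),P(275,410,110),P(393,400,110),"front z70",P(340,445,70),"back z110",P(340,348,110))
E
```

```text
track yaw 8.352290138695954 [613.32375122 -95.21645101] [695.46547861 -83.15669785]
edge yaw 8.054966296257843
edge yaw 8.69067865163282
tip [ 673.52841175 -111.94154921] diam [ 674.17915899 -116.98848588] base [ 677.82012451 -140.26522149]
tip [ 673.12036692 -111.88216834] diam [ 673.76284462 -116.86496974] base [ 677.3575416  -139.84591009]
bottom edge yaw [537.60821284   2.09001158] [ 557.81789282 -131.21232186]
grip [610.2310064  -97.19983425] [600.90562348 -84.48000425] [ 608.00690084 -111.12002531] front z70 [585.27687809 -99.1800357 ] back z110 [617.59246117 -97.24701018]
```

```bash
python3 - <<'E'
from h import *
f=load("sl"); P=lambda u,v,z:px2w(f,120+u/2.5-.3,v/2.5-.3,z)[:2]
d=np.array([np.cos(np.radians(8.4)),np.sin(np.radians(8.4))]); s1=np.array([613.3,-95.2]); tip=np.array([673.4,-112.])
ax=lambda p:(np.array(p)-s1)@d
print("front top->c",ax(P(335,445,110))+10,"back base->c",ax(P(340,348,70))-10,"target",ax(tip))
g=s1+d*(-9); yaw=-81.6
command_gripper(0.75); arm.move_pose([*g,190],[180,0,yaw]); print(arm.move_l([*g,98],120,max_force=8)); st("dn")
command_gripper(0.1,25); s=st("grip"); print("grip axis coord",ax(s["eef_pos"][:2]))
E
```

```text
front top->c -8.634619389208805 back base->c -10.85638464543468 target 57.00107233122711
False
dn t 130.3 p [605.1 -96.5  98.8] rot [-179.9   -0.   -81.6] F [1.  0.2 0.5] M [-0.02 -0.11  0.01] w 0.747 ff 0.0
grip t 130.7 p [604.5 -96.5  98.7] rot [-180.    -0.   -81.6] F [-0.6  0.4  3.7] M [0.11 0.38 0.02] w 0.233 ff 27.2
grip axis coord -8.945769622596524
```

```bash
python3 - <<'E'
from h import *
d=np.array([np.cos(np.radians(8.4)),np.sin(np.radians(8.4))]); s1=np.array([613.3,-95.2]); ax=lambda p:(np.array(p)-s1)@d
s=arm.sense()["eef_pos"]; lat=(s[:2]-s1)-d*ax(s[:2])
c=57.0
for k in range(3):
    p=s1+lat+d*c; arm.move_l([*p,98],60 if k==0 else 20); arm.pause(.3); a=ax(arm.sense()["eef_pos"][:2]); print(a); 
    if abs(a-57)<.15: break
    c+=57-a
st(); command_gripper(0.4); arm.pause(.2); e=arm.sense()["eef_pos"]; arm.move_l([e[0],e[1],190],120)
g=s1+d*57
c8=np.cos(np.radians(8.4)); arm.move_pose([g[0]-80*d[0],g[1]-15-80*d[1],175],[180,0,8.4]); arm.pause(.4); f=snap("wrist","fin")
G=cv2.cvtColor(f["pixels"],cv2.COLOR_RGB2GRAY).astype(int)
# columns through grip (world lateral 0) at z=110 and pointer
def line(lat,z,rng): 
    n=np.array([-d[1],d[0]]); return [(r,*w2px(f,[*(s1+d*(57+r)+n*lat),z])) for r in rng]
for lat,z,rng in((0,110,range(-16,17)),(8,110,range(-16,17)),(-28,60,np.arange(-8,8.5,.5)),(-35,60,np.arange(-8,8.5,.5))):
    print(lat,z,[ (int(G[int(round(v)),int(round(u))])) for r,u,v in line(lat,z,rng)])
print(arm.sense()["t"])
E
```

```text
58.21063687554034
56.80369635632541
56.81473273560679
 t 133.4 p [669.5 -86.9  98.7] rot [-179.9   -0.   -81.6] F [0.8 1.7 5.4] M [ 0.4  -0.14 -0.07] w 0.222 ff 27.6
0 110 [47, 48, 46, 121, 113, 101, 103, 35, 19, 19, 24, 21, 28, 22, 20, 26, 26, 27, 27, 43, 55, 56, 59, 49, 40, 35, 26, 179, 178, 149, 149, 149, 150]
8 110 [208, 207, 207, 207, 207, 207, 207, 53, 18, 23, 23, 22, 26, 26, 27, 24, 22, 29, 52, 66, 63, 63, 62, 54, 44, 38, 26, 209, 209, 209, 209, 208, 209]
-28 60 [25, 29, 26, 26, 26, 28, 24, 26, 26, 58, 104, 122, 122, 125, 124, 124, 124, 125, 127, 127, 124, 108, 68, 68, 30, 29, 28, 28, 26, 27, 26, 26, 28]
-35 60 [26, 26, 28, 25, 25, 25, 26, 27, 27, 37, 91, 118, 118, 125, 124, 124, 124, 123, 127, 127, 125, 98, 48, 48, 26, 27, 29, 29, 27, 27, 26, 26, 25]
136.6583
```

```bash
python3 - <<'E'
from h import *
arm.move_pose([450,-100,300],[180,0,0]); arm.pause(.5)
for n,ref in(("scene","x4"),("side","x3")):
    f=snap(n,"end_"+n); r=load(ref)["pixels"]; u,v=w2px(f,[622.5,62,133]).round().astype(int); T=r[v-12:v+10,u-11:u+12]; S=f["pixels"][v-20:v+18,u-19:u+20]
    m=cv2.matchTemplate(S,T,cv2.TM_CCOEFF_NORMED); i=np.unravel_index(m.argmax(),m.shape); print(n,"head shift px",i[1]-8,i[0]-8,m.max())
    if n=="scene":
        q=load("s6")["pixels"]; u,v=w2px(f,[TR[0],TR[1],10]).astype(int); a=cv2.absdiff(q[v-35:v+35,u-50:u+50],f["pixels"][v-35:v+35,u-50:u+50]).max(2); print("tray changed px",(a>50).sum())
        for p,z in(((806,41),60),((659,-392),60),((611,192),40),((659,227),40)):
            u,v=w2px(f,[*p,z]).astype(int); a=cv2.absdiff(q[v-12:v+12,u-12:u+12],f["pixels"][v-12:v+12,u-12:u+12]).max(2); print(p,(a>50).sum())
st()
E
```

```text
scene head shift px 0 0 0.9990441
tray changed px 1479
(806, 41) 0
(659, -392) 2
(611, 192) 0
(659, 227) 0
side head shift px -3 8 0.47431645
 t 138.0 p [ 450.1 -100.   299.9] rot [-180.    0.   -0.] F [ 0.4  0.1 -0.6] M [-0.   -0.04  0.01] w 0.399 ff 0.0
```

```bash
python3 - <<'E'
from h import *
arm.move_pose([563,51.3,260],[180,0,10]); arm.pause(.5)
f=snap("side","e1"); r=load("x3")["pixels"]; u,v=w2px(f,[622.5,62,133]).round().astype(int); print(cv2.matchTemplate(f["pixels"][v-20:v+18,u-19:u+20],r[v-12:v+10,u-11:u+12],cv2.TM_CCOEFF_NORMED).max())
m=cv2.matchTemplate(f["pixels"][v-20:v+18,u-19:u+20],r[v-12:v+10,u-11:u+12],cv2.TM_CCOEFF_NORMED); i=np.unravel_index(m.argmax(),m.shape); print(i[1]-8,i[0]-8)
arm.move_pose([380,300,220],[180,0,0]); arm.pause(.3); g=snap("scene","e2"); q=load("s6")["pixels"]
u,v=w2px(g,[TR[0],TR[1],10]).astype(int); a=cv2.absdiff(q[v-35:v+35,u-50:u+50],g["pixels"][v-35:v+35,u-50:u+50]).max(2); print("tray changed px",(a>50).sum())
E
```

```text
0.827979
0 0
tray changed px 0
```

The drum hasn't moved in either view, the tray looks the same as before, and the bystanders are where they were. Handing in.

```bash
python3 -c "
from h import *
st(); print(arm.sign_off())"
```

```text
t 140.9 p [380.4 299.6 220. ] rot [ 1.8e+02  0.0e+00 -1.0e-01] F [-0.2  0.7 -0.2] M [ 0.04 -0.04 -0.01] w 0.402 ff 0.0
the job is handed in; nothing more can be done
None
```

I handed the job in at 141 s, result not reported: the fresh drum is home and upright in the chuck, the old drum and all three worn ones are in the tray, and the slider was set last, within about 1 mm of the pointer. The one doubt is clamp firmness: a test pull of about 11 N lifted the drum 1.5 mm, so I pressed it back home and retightened the sleeve, but did not pull-test it again.

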